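# Turn the paint-pan tray round and slide it into its guide rails

### The arm

A 6-joint arm with a two-finger parallel gripper is mounted at the origin on a cart in front of the work surface, level with it; the furniture and walls round the work are solid. World frame = base frame: x ahead of the robot, y to its left, z up, the work surface at z = 0. Lengths are in mm, angles in rad, forces in N, time in s.
With the tool pointing down it reaches from about 325 to 775 mm from the base axis. Payload 5.5 kg.
Tool frame: the origin (TCP) lies midway between the tips of the shut fingers; the grasp point (between the pads) lies 19 mm behind it; z points along the fingers, y is the direction in which the jaws open and shut (so a half turn about z gives the same grasp; the last joint's range is limited). The gripper opens to 85 mm and grips with 20 to 120 N. Pads are 22 mm wide; open, the fingers measure 114 mm over their backs; the gripper's body (76 mm by 85 mm) begins 54 mm behind the grasp point. The pads swing forward as they close: fully open they stand 13 mm farther back than shut.
Start: joints at [-1.212, 0.091, 1.231, -0, 1.82, -0.057], TCP at [242.354, -548.891, 231.275] pointing down, gripper open.
Joint ranges: [-2.87, 2.87], [-0.86, 2.18], [0.17, 2.46], [-1.51, 4.65], [0.06, 2.69], [-2.65, 2.65]. Speed limits (rad/s): [2.57, 2.57, 3.01, 3.14, 3.14, 3.14].

### API

Orientations are given as a unit quaternion [w, x, y, z].
In Python, from cell import robot, imaging gives the robot as it stands. The module is installed in compiled form; this text tells all that it offers.
- The arm moves only by the tool drive_tool, never from a script. Its argument "rows" is a list of rows, each an object with "slide": the shift along the tool's x, y, z in mm, a list of three; "yaw": the turn about the tool's z in rad; "hand": the closure, from 0 (fully open) to 1 (shut). A call has 1 to 10 rows; each row shifts and turns the commanded pose from where the row before left it, along the tool's axes as they then stand; what a row does not reach is not made up. A row lasts 1/10 s, in which the tool goes at most 50 mm and 8.59 degrees, less where a joint would pass 70% of its speed; a pose out of reach is approached as far as the arm can. A call is refused whole if a number of a shift passes 50 or a number of a turn 0.15, either way. A call with a gripper value outside its range is refused whole. The fingers move at their own pace and stop on an object; the grip force is fixed at half the most. Time passes only in rows, so rows that do not move let the fingers close. It gives the time, the measured TCP pose, the force and the opening at its end, in the units of the state.
- robot.state(): the state, without advancing time (a new reading comes with each control period).
- imaging.snapshot(name): name is "side" or "top" or "wrist"; returns a dict with "pixels" (400x640x3 uint8, red, green, blue), "range_z" (400x640 float32, mm along the optical axis (not along the pixel's ray), 0 where there is no reading), "mtx" (3x3 intrinsics, pixels), "extrinsics" (4x4, takes a point from world to camera coordinates); the wrist camera has in their place "mount" (4x4, takes a point from camera to tool coordinates, whose origin is the TCP and whose axes are the flange's). Camera axes: x right, y down, z forward; pixel columns grow to the right and rows downward; lengths in mm; the calibration is good to about 2 mm. A picture is of the moment at which its call begins: read the wrist's pose just before it.
- robot.close_job(): hands the job in, once; it reports no verdict.
The state is a dict: "time_s": time; "joint_positions": joint angles; "qd": joint speeds; "joint_torque": joint torques, N m; "position": TCP position; "tcp_rot": TCP orientation; "ft_force": force on the tool from outside, world axes, zero at the start; "wrist_torque": the same for the moment, N m; "finger_gap": finger opening in mm.
Only numpy, scipy, OpenCV 4.12 (cv2) and the standard library are available. Lean on these libraries where they do the work, as an engineer would, in place of code of your own. Each camera call takes 0.05 s, during which the arm holds its last target.

### The job

The small wooden paint-pan tray was put down on the grey board back to front. Take it by its carrying bar, turn it end for end, and slide it along the board into the dark metal guide rails with its plain rounded end first, fully home so that its wide blue end plate rests against the mouth of the rails. Then let go of it.

Things in the scene. Friction and masses are not known exactly. Their poses are not given: they have to be found in the camera images.
- tray_bar (a point): Loose wooden tray (0.2-0.4 kg) with ten colour pans: centre of its carrying bar, where it is grasped. Bar 110 mm long, 16 thick, 20 high, along the tray's length over its centre of mass; this point is 68 mm above the underside, 90 mm from the rounded end, 70 mm from the blue plate's inner face. Tray 160 x 96 mm, walls 22 high. x points along the tray to its plain rounded end, z up.
- tray_plate (a point): On the tray: centre of the inner face (the one that meets the rails) of the wide blue plate that closes one end, 19 mm above the tray's underside. The plate is 180 mm wide, 8 mm thick, its top 36 mm above the underside. Axes as for tray_bar.
- tray_nose (a point): On the tray: middle of the plain end with rounded corners, which goes into the rails, 11 mm above the tray's underside. Axes as for tray_bar.
- guide_rails: Fixed dark metal rails, 34 mm high, 116 mm apart inside, flared at the mouth to 148 (172 outside). Lips 30 mm up, from 37 mm behind the mouth, leave an 80 mm gap for the bar: the tray cannot be lowered in, it slides in on the grey board, whose top is at z = 0.036 m. Origin: middle of the mouth, on the board; x points the way in, z up. Home: plate on the rail tips, bar centre 70 mm past the mouth.

How it is judged:
By the outcome, as a careful person would: the job done as asked, in the order asked, and still so for the second after the job is handed in, with the robot touching nothing.
It also fails if it takes over 48 s, if anything falls off the work surface, if the arm or the gripper's body presses on something with over 40 N, if the wrist force passes 120 N, or if a joint passes its speed limit or range.

## Working session

There is one attempt and no reset: what is moved stays moved. The work goes in short steps, Python scripts to look and compute and a tool call to move; the robot and the scene stay as the last step left them, time stands still between calls to the robot, and variables do not carry over. Pictures are saved under pics/ and viewed, and the job is handed in when it is done.

Besides the shell and the picture viewer there is one more tool, called after ">>>" as name([rows], argument=value, ...), one row to a line, values as JSON. drive_tool: Moves the arm, as the interface text tells. Its arguments: {"type":"object","properties":{"rows":{"type":"array"}},"required":["rows"]}

```bash
mkdir -p pics; cat > h.py <<'E'
import numpy as np,cv2
from cell import robot,imaging
def snap(n,tag):
    s=robot.state(); d=imaging.snapshot(n)
    cv2.imwrite(f'pics/{tag}.png',cv2.cvtColor(d['pixels'],cv2.COLOR_RGB2BGR))
    np.savez(f'pics/{tag}.npz',**{k:np.asarray(v) for k,v in d.items()})
    return s,d
def world(d):
    K=d['mtx'];E=np.asarray(d['extrinsics']);z=d['range_z'].astype(float)
    v,u=np.mgrid[0:z.shape[0],0:z.shape[1]]
    p=np.stack([(u-K[0,2])/K[0,0]*z,(v-K[1,2])/K[1,1]*z,z],-1)
    return (p-E[:3,3])@E[:3,:3]
E
python3 - <<'E'
from h import *
s,d=snap('top','top0'); print(s); print(d['mtx'],d['extrinsics'])
s,d=snap('side','side0'); print(d['extrinsics'])
E
```

```text
{'time_s': 0.0, 'joint_positions': array([-1.21170641e+00,  9.18703144e-02,  1.23191246e+00, -5.08746237e-05,
        1.81976140e+00, -5.67027460e-02]), 'qd': array([-1.41014072e-04, -8.75766440e-05,  1.53750316e-04,  5.95752307e-04,
        1.25076086e-03, -2.43767692e-04]), 'joint_torque': array([-7.59519764e-06, -4.58726263e+01, -4.18025815e+01, -8.45281988e-05,
        1.13444519e-02,  3.19046421e-06]), 'position': array([ 242.23281473, -548.62557887,  230.12898055]), 'tcp_rot': array([-9.60916858e-04,  9.78468104e-01,  2.06395779e-01, -1.71345414e-04]), 'ft_force': array([-0.02953857,  0.52216757, -0.00103126]), 'wrist_torque': array([0.00587165, 0.00854442, 0.04985137]), 'finger_gap': 85.40619546318293}
[[364.2906451    0.         318.83488921]
 [  0.         364.2906451  197.60778084]
 [  0.           0.           1.        ]] [[-1.27523668e-02 -9.99917486e-01  1.54869788e-03  9.25342704e+01]
 [-9.92358386e-01  1.24658323e-02 -1.22757631e-01  5.53756943e+02]
 [ 1.22728196e-01 -3.10231367e-03 -9.92435472e-01  8.90664138e+02]
 [ 0.00000000e+00  0.00000000e+00  0.00000000e+00  1.00000000e+00]]
[[ 9.62680100e-01 -2.69953129e-01 -1.92959139e-02 -5.06377414e+02]
 [-1.86043760e-01 -6.08298063e-01 -7.71596518e-01  2.24583790e+02]
 [ 1.96557227e-01  7.46390498e-01 -6.35819535e-01  8.64939260e+02]
 [ 0.00000000e+00  0.00000000e+00  0.00000000e+00  1.00000000e+00]]
```

```bash
sleep 1
```

```text
(no output)
```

View pics/top0.png

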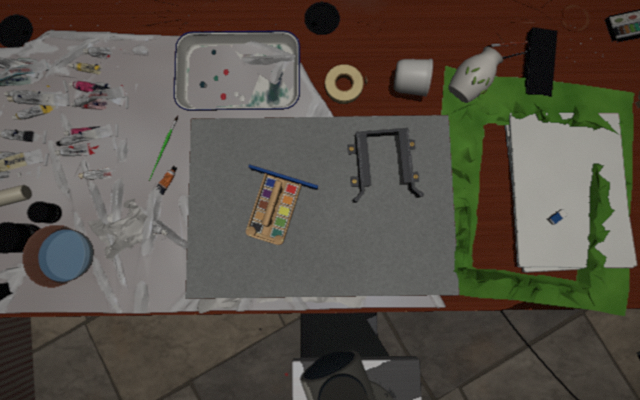

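View pics/side0.png

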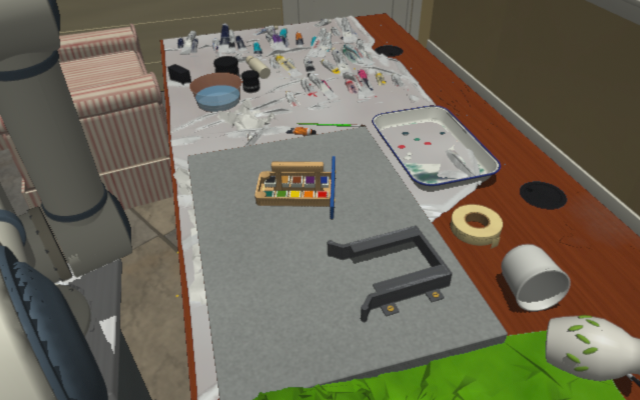

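The top view shows the tray at about (272,208), with its plate up-image at (283,177) and its nose toward the robot. The rails are at about (387,160), with the mouth toward the robot. Next I'll measure both from depth and colour.

```bash
python3 - <<'E'
from h import *
for t in ['top0','side0']:
    d=np.load(f'pics/{t}.npz'); P=world(d); rgb=d['pixels'].astype(int)
    hsv=cv2.cvtColor(d['pixels'],cv2.COLOR_RGB2HSV)
    X,Y,Z=P[...,0],P[...,1],P[...,2]
    ok=d['range_z']>0
    b=ok&(X>300)&(X<760)&(Y>-400)&(Y<400)
    bd=b&(Z>25)&(Z<45); print(t,'board z',np.median(Z[bd]),bd.sum())
    # bar
    tr=ok&(X>330)&(X<620)&(Y>60)&(Y<320)&(Z<135)
    m=tr&(Z>98)
    q=P[m]; print('bar',len(q),q.mean(0), np.percentile(q[:,2],[5,50,95]))
    r=cv2.minAreaRect(q[:,:2].astype(np.float32)); print(r)
    w,v=np.linalg.eigh(np.cov(q[:,:2].T)); print('bar dir',np.degrees(np.arctan2(v[1,1],v[0,1])))
    # plate
    m=tr&(hsv[...,0]>100)&(hsv[...,0]<125)&(hsv[...,1]>120)&(Z>60)&(Z<85)
    q=P[m]; print('plate',len(q),q.mean(0),cv2.minAreaRect(q[:,:2].astype(np.float32)))
    # rails
    dark=(rgb.max(-1)<95)
    m=ok&(X>420)&(X<720)&(Y<-20)&(Y>-260)&(Z>61)&(Z<80)
    q=P[m]; print('rail',len(q),np.median(q[:,2]))
    img=np.zeros((700,700,3),np.uint8)
    for p in P[ok&(X>300)&(X<750)&(Y>-300)&(Y<300)&(Z>52)&(Z<140)]:
        c=(0,255,0) if p[2]<61 else (255,255,255) if p[2]<85 else (0,0,255)
        cv2.circle(img,(int((300-p[1])*1.15),int((750-p[0])*1.3)),1,c,-1)
    cv2.imwrite(f'pics/map_{t}.png',img[:600])
E
```

```text
top0 board z 34.296661487990654 43391
bar 344 [534.41851407 196.70915317 110.8953    ] [104.04153127 111.45755406 114.07150804]
((535.4198608398438, 197.0522003173828), (16.060161590576172, 108.7481689453125), 71.6120376586914)
bar dir 161.98595103610924
plate 177 [597.68003434 153.24363967  69.39529496] ((599.729736328125, 158.00238037109375), (143.77554321289062, 7.365145206451416), 71.94173431396484)
rail 1138 68.06565892743768
side0 board z 35.88868385803876 52121
bar 492 [533.94361317 191.81135563 108.47096778] [ 99.39732894 109.82578153 114.50793708]
((533.4635009765625, 193.92042541503906), (20.341983795166016, 107.31006622314453), 74.26900482177734)
bar dir 162.31674325631712
plate 125 [595.63263853 142.32181204  70.84616596] ((599.244384765625, 154.32717895507812), (142.9625244140625, 6.447534561157227), 71.95702362060547)
rail 2166 69.5758952516448
```

```bash
python3 -c "
import cv2,numpy as np
a=cv2.imread('pics/map_top0.png');b=cv2.imread('pics/map_side0.png')
cv2.imwrite('pics/maps.png',cv2.resize(np.hstack([a,b]),(800,343)))
a=cv2.imread('pics/top0.png')[115:205,335:435]
cv2.imwrite('pics/railcrop.png',cv2.resize(a,None,fx=6,fy=6,interpolation=cv2.INTER_CUBIC))"
```

```text
(no output)
```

View pics/maps.png

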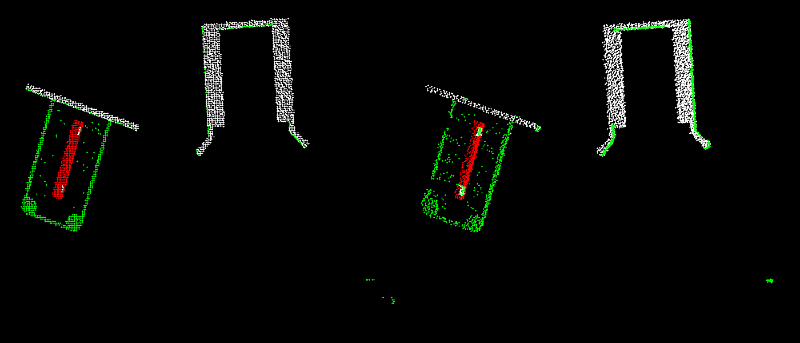

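View pics/railcrop.png

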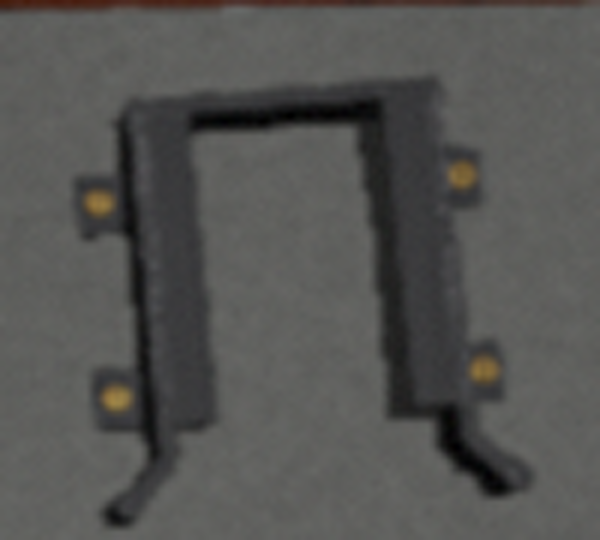

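The maps show the rails tilted a few degrees. The bar runs nose-toward-robot at about 198° (180+18). I'll fit the rail frame next.

```bash
python3 - <<'E'
from h import *
for t in ['top0','side0']:
    d=np.load(f'pics/{t}.npz'); P=world(d);X,Y,Z=P[...,0],P[...,1],P[...,2];ok=d['range_z']>0
    m=ok&(X>420)&(X<720)&(Y<0)&(Y>-260)&(Z>62)&(Z<80)
    q=P[m][:,:2]
    a=np.radians(4)
    for it in range(6):
        R=np.array([[np.cos(a),np.sin(a)],[-np.sin(a),np.cos(a)]])
        l=q@R.T  # local coordinates
        tipx=np.percentile(l[:,0],0.3); 
        s=(l[:,0]>tipx+45)&(l[:,0]<tipx+150)
        ym=(l[s,1].max()+l[s,1].min())/2
        sl=[]
        for sg in (1,-1):
            g=s&((l[:,1]-ym)*sg>0)
            for fn in (np.max,np.min):
                bx=np.arange(tipx+48,tipx+148,6);e=[fn(l[g&(l[:,0]>=b)&(l[:,0]<b+6),1]) for b in bx]
                sl.append((np.polyfit(bx,e,1)[0],np.median(e)))
        a+=np.arctan(np.median([k[0] for k in sl]))
    print(t,'yaw deg',np.degrees(a),'slopes',[(round(k[0],4),round(k[1],1)) for k in sl])
    c=np.mean([k[1] for k in sl])
    for sg in (1,-1):
        g=(l[:,1]-c)*sg>40
        lo=l[g]; print('tip',lo[:,0].min(),np.percentile(lo[:,0],1),'outer',lo[np.abs(lo[:,1]-c).argmax()]-[0,c])
    print('lip start',np.percentile(l[np.abs(l[:,1]-c)<50,0],[0,0.5,2]),'back',l[:,0].max())
    for tx in (tipx,): print('origin',R.T@[tx,c])
E
```

```text
top0 yaw deg 4.007162853937888 slopes [(np.float64(-0.0027), np.float64(-57.6)), (np.float64(0.0062), np.float64(-82.1)), (np.float64(-0.0032), np.float64(-163.8)), (np.float64(0.0027), np.float64(-188.0))]
tip 539.466767161 544.0723926367766 outer [542.18282806  84.8501482 ]
tip 538.6071519023155 543.2910286086031 outer [543.34256791 -85.59922227]
lip start [575.7315735  576.22825227 578.78190753] back 714.8837640608227
origin [547.96111268 -84.76627511]
side0 yaw deg 3.710851236700862 slopes [(np.float64(0.0082), np.float64(-54.9)), (np.float64(0.0043), np.float64(-81.2)), (np.float64(-0.0043), np.float64(-161.1)), (np.float64(-0.0065), np.float64(-187.8))]
tip 538.5319038347671 540.4460921204909 outer [549.35211113  85.55457807]
tip 538.7228686201715 540.6669602315269 outer [543.53731369 -85.83658735]
lip start [574.56016132 575.56660209 577.87446185] back 714.4045125181331
origin [545.96229177 -86.10110845]
```

The rail frame has its mouth at about (546,-85) with yaw 4°. The bar is at (535,196), with tray yaw 162°. I'll move over the bar first, then rotate to tool x = 162°.

>>> drive_tool([
  {"slide": [33, -33, 0], "yaw": 0, "hand": 0},
  {"slide": [33, -33, 0], "yaw": 0, "hand": 0},
  {"slide": [33, -33, 0], "yaw": 0, "hand": 0},
  {"slide": [33, -33, 0], "yaw": 0, "hand": 0},
  {"slide": [33, -33, 0], "yaw": 0, "hand": 0},
  {"slide": [33, -33, 0], "yaw": 0, "hand": 0},
  {"slide": [33, -33, 0], "yaw": 0, "hand": 0},
  {"slide": [33, -33, 0], "yaw": 0, "hand": 0},
  {"slide": [33, -33, 0], "yaw": 0, "hand": 0},
  {"slide": [33, -33, 0], "yaw": 0, "hand": 0},
])

```text
time_s: 1.1
position: [411.1, -111.8, 231.0]
tcp_rot: [0.0, 0.978, 0.206, 0.0]
ft_force: [0.3, -0.4, 0.9]
finger_gap: 85.4
```

>>> drive_tool([
  {"slide": [33, -33, 0], "yaw": 0, "hand": 0},
  {"slide": [33, -33, 0], "yaw": 0, "hand": 0},
  {"slide": [33, -33, 0], "yaw": 0, "hand": 0},
  {"slide": [33, -33, 0], "yaw": 0, "hand": 0},
  {"slide": [33, -33, 0], "yaw": 0, "hand": 0},
  {"slide": [33, -33, 0], "yaw": 0, "hand": 0},
  {"slide": [30, -30, 0], "yaw": 0, "hand": 0},
])

```text
time_s: 1.8
position: [527.6, 189.2, 230.6]
tcp_rot: [0.0, 0.978, 0.207, -0.0]
ft_force: [0.3, -0.9, 0.2]
finger_gap: 85.7
```

>>> drive_tool([
  {"slide": [0, 0, 0], "yaw": -0.15, "hand": 0},
  {"slide": [0, 0, 0], "yaw": -0.15, "hand": 0},
  {"slide": [0, 0, 0], "yaw": -0.15, "hand": 0},
  {"slide": [0, 0, 0], "yaw": -0.15, "hand": 0},
  {"slide": [0, 0, 0], "yaw": -0.15, "hand": 0},
  {"slide": [0, 0, 0], "yaw": -0.15, "hand": 0},
  {"slide": [0, 0, 0], "yaw": -0.15, "hand": 0},
  {"slide": [0, 0, 0], "yaw": -0.15, "hand": 0},
])

```text
time_s: 2.6
position: [527.2, 186.9, 230.7]
tcp_rot: [-0.0, 0.689, 0.725, -0.0]
ft_force: [-0.7, 0.1, -0.7]
finger_gap: 85.4
```

>>> drive_tool([
  {"slide": [0, 0, 0], "yaw": -0.15, "hand": 0},
  {"slide": [0, 0, 0], "yaw": -0.15, "hand": 0},
  {"slide": [0, 0, 0], "yaw": -0.15, "hand": 0},
  {"slide": [0, 0, 0], "yaw": -0.15, "hand": 0},
  {"slide": [0, 0, 0], "yaw": -0.15, "hand": 0},
  {"slide": [0, 0, 0], "yaw": -0.15, "hand": 0},
  {"slide": [0, 0, 0], "yaw": -0.15, "hand": 0},
  {"slide": [0, 0, 0], "yaw": -0.15, "hand": 0},
  {"slide": [0, 0, 0], "yaw": 0, "hand": 0},
])

```text
time_s: 3.5
position: [527.3, 186.9, 230.7]
tcp_rot: [-0.0, 0.162, 0.987, -0.0]
ft_force: [-0.9, -0.3, 0.5]
finger_gap: 85.4
```

```bash
python3 - <<'E'
from h import *
from scipy.spatial.transform import Rotation as Ro
s,d=snap('wrist','w1')
q=s['tcp_rot'];R=Ro.from_quat([q[1],q[2],q[3],q[0]]).as_matrix();print(s['position'],q)
M=d['mount'];K=d['mtx'];z=d['range_z'].astype(float);print(M)
v,u=np.mgrid[0:400,0:640]
p=np.stack([(u-K[0,2])/K[0,0]*z,(v-K[1,2])/K[1,1]*z,z],-1)
pt=p@M[:3,:3].T+M[:3,3]; P=pt@R.T+s['position']
m=(z>0)&(P[...,2]>100)&(P[...,2]<125)&(np.linalg.norm(P[...,:2]-[535,196],axis=-1)<80)
qq=P[m];print(m.sum(),np.percentile(qq[:,2],[5,50,95]));r=cv2.minAreaRect(qq[:,:2].astype(np.float32));print('world',r)
w,e=np.linalg.eigh(np.cov(qq[:,:2].T));print(np.degrees(np.arctan2(e[1,1],e[0,1])),'toolyaw',np.degrees(np.arctan2(R[1,0],R[0,0])))
c=np.array([*r[0],104.]);print('tool',R.T@(c-s['position']))
E
```

```text
[527.25576786 186.90461865 230.71203244] [-4.59982119e-04  1.61529121e-01  9.86867817e-01 -2.07599461e-04]
[[-1.85690935e-04 -9.49767911e-01 -3.12955079e-01  8.02219713e+01]
 [ 9.99999983e-01 -1.74562778e-04 -6.35771977e-05  1.23189749e-01]
 [ 5.75327413e-06 -3.12955085e-01  9.49767927e-01 -1.43063001e+02]
 [ 0.00000000e+00  0.00000000e+00  0.00000000e+00  1.00000000e+00]]
1830 [110.45741568 113.97574302 115.34828423]
world ((535.73046875, 198.46714782714844), (16.031679153442383, 109.27774047851562), 71.89402770996094)
161.99116492149682 toolyaw 161.40865808912307
tool [ -4.45268188  13.73177321 126.70068598]
```

View pics/w1.png

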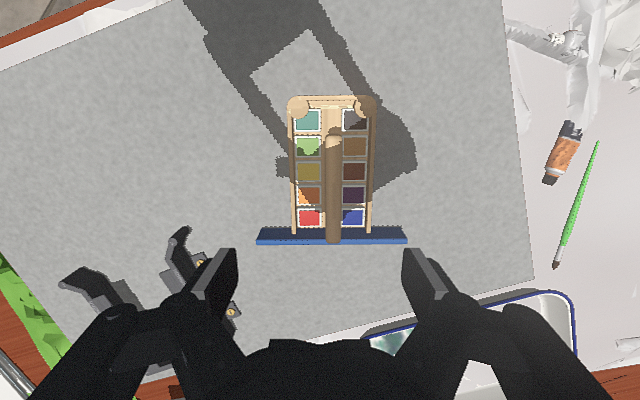

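The wrist picture shows the bar along column ~333, aligned with the tool. The shift to make is (-4.5, 13.7) mm. I'll go down so the grasp point is at bar height.

>>> drive_tool([
  {"slide": [-4.5, 13.5, 20], "yaw": -0.01, "hand": 0},
  {"slide": [0, 0, 30], "yaw": 0, "hand": 0},
  {"slide": [0, 0, 30], "yaw": 0, "hand": 0},
  {"slide": [0, 0, 25], "yaw": 0, "hand": 0},
  {"slide": [0, 0, 20], "yaw": 0, "hand": 0},
  {"slide": [0, 0, 12], "yaw": 0, "hand": 0},
  {"slide": [0, 0, 9], "yaw": 0, "hand": 0},
  {"slide": [0, 0, 0], "yaw": 0, "hand": 0},
])

```text
time_s: 4.35
position: [535.6, 198.2, 84.3]
tcp_rot: [-0.001, 0.158, 0.987, -0.0]
ft_force: [-0.5, 0.2, -0.4]
finger_gap: 85.5
```

>>> drive_tool([
  {"slide": [0, 0, 0], "yaw": 0, "hand": 0.5},
  {"slide": [0, 0, 0], "yaw": 0, "hand": 0.7},
  {"slide": [0, 0, 0], "yaw": 0, "hand": 1},
  {"slide": [0, 0, 0], "yaw": 0, "hand": 1},
  {"slide": [0, 0, 0], "yaw": 0, "hand": 1},
  {"slide": [0, 0, 0], "yaw": 0, "hand": 1},
  {"slide": [0, 0, 0], "yaw": 0, "hand": 1},
])

```text
time_s: 5.05
position: [536.2, 198.2, 85.8]
tcp_rot: [0.0, 0.157, 0.988, 0.0]
ft_force: [-1.4, -0.7, 2.5]
finger_gap: 14.8
```

Gripped, with the gap at 14.8 mm. Lifting and turning next.

>>> drive_tool([
  {"slide": [0, 0, -5], "yaw": 0, "hand": 1},
  {"slide": [0, 0, -15], "yaw": 0, "hand": 1},
  {"slide": [0, 0, -20], "yaw": 0, "hand": 1},
  {"slide": [0, 0, -15], "yaw": 0, "hand": 1},
  {"slide": [0, 0, -5], "yaw": 0, "hand": 1},
  {"slide": [0, 0, 0], "yaw": 0, "hand": 1},
])

```text
time_s: 5.65
position: [536.6, 198.5, 146.7]
tcp_rot: [0.001, 0.157, 0.988, 0.001]
ft_force: [0.4, 0.2, -1.2]
finger_gap: 15.0
```

>>> drive_tool([
  {"slide": [0, 0, 0], "yaw": 0.05, "hand": 1},
  {"slide": [0, 0, 0], "yaw": 0.1, "hand": 1},
  {"slide": [0, 0, 0], "yaw": 0.1, "hand": 1},
  {"slide": [0, 0, 0], "yaw": 0.1, "hand": 1},
  {"slide": [0, 0, 0], "yaw": 0.1, "hand": 1},
  {"slide": [0, 0, 0], "yaw": 0.1, "hand": 1},
  {"slide": [0, 0, 0], "yaw": 0.1, "hand": 1},
  {"slide": [0, 0, 0], "yaw": 0.1, "hand": 1},
  {"slide": [0, 0, 0], "yaw": 0.1, "hand": 1},
  {"slide": [0, 0, 0], "yaw": 0.1, "hand": 1},
])

```text
time_s: 6.65
position: [535.5, 198.2, 143.8]
tcp_rot: [-0.001, 0.593, 0.805, -0.001]
ft_force: [0.5, 0.5, -3.1]
finger_gap: 15.2
```

>>> drive_tool([
  {"slide": [0, 0, 0], "yaw": 0.1, "hand": 1},
  {"slide": [0, 0, 0], "yaw": 0.1, "hand": 1},
  {"slide": [0, 0, 0], "yaw": 0.1, "hand": 1},
  {"slide": [0, 0, 0], "yaw": 0.1, "hand": 1},
  {"slide": [0, 0, 0], "yaw": 0.1, "hand": 1},
  {"slide": [0, 0, 0], "yaw": 0.1, "hand": 1},
  {"slide": [0, 0, 0], "yaw": 0.1, "hand": 1},
  {"slide": [0, 0, 0], "yaw": 0.1, "hand": 1},
  {"slide": [0, 0, 0], "yaw": 0.1, "hand": 1},
  {"slide": [0, 0, 0], "yaw": 0.1, "hand": 1},
])

```text
time_s: 7.65
position: [535.5, 198.2, 143.8]
tcp_rot: [-0.0, 0.907, 0.422, -0.001]
ft_force: [-0.6, -0.4, -1.4]
finger_gap: 15.0
```

>>> drive_tool([
  {"slide": [0, 0, 0], "yaw": 0.1, "hand": 1},
  {"slide": [0, 0, 0], "yaw": 0.1, "hand": 1},
  {"slide": [0, 0, 0], "yaw": 0.1, "hand": 1},
  {"slide": [0, 0, 0], "yaw": 0.1, "hand": 1},
  {"slide": [0, 0, 0], "yaw": 0.1, "hand": 1},
  {"slide": [0, 0, 0], "yaw": 0.1, "hand": 1},
  {"slide": [0, 0, 0], "yaw": 0.1, "hand": 1},
  {"slide": [0, 0, 0], "yaw": 0.06, "hand": 1},
  {"slide": [0, 0, 0], "yaw": 0, "hand": 1},
])

```text
time_s: 8.55
position: [535.5, 198.2, 144.0]
tcp_rot: [0.0, 0.998, 0.058, -0.001]
ft_force: [0.6, 0.3, -1.6]
finger_gap: 14.9
```

>>> drive_tool([
  {"slide": [0, 0, 0], "yaw": 0.046, "hand": 1},
  {"slide": [-10, 20, 0], "yaw": 0, "hand": 1},
  {"slide": [-15, 35, 0], "yaw": 0, "hand": 1},
  {"slide": [-15, 36, 0], "yaw": 0, "hand": 1},
  {"slide": [-15, 36, 0], "yaw": 0, "hand": 1},
  {"slide": [-15, 36, 0], "yaw": 0, "hand": 1},
  {"slide": [-15, 36, 0], "yaw": 0, "hand": 1},
  {"slide": [-15, 36, 0], "yaw": 0, "hand": 1},
  {"slide": [-12, 30, 0], "yaw": 0, "hand": 1},
  {"slide": [-8, 18, 0], "yaw": 0, "hand": 1},
])

```text
time_s: 9.55
position: [434.9, -94.4, 144.8]
tcp_rot: [0.0, 0.999, 0.035, -0.0]
ft_force: [1.4, 0.5, -1.6]
finger_gap: 15.4
```

>>> drive_tool([
  {"slide": [0, 0, 20], "yaw": 0, "hand": 1},
  {"slide": [0, 0, 15], "yaw": 0, "hand": 1},
  {"slide": [0, 0, 10], "yaw": 0, "hand": 1},
  {"slide": [0, 0, 0], "yaw": 0, "hand": 1},
])

```text
time_s: 9.95
position: [434.9, -91.6, 97.8]
tcp_rot: [-0.001, 0.999, 0.036, -0.002]
ft_force: [-0.5, 0.3, -2.2]
finger_gap: 14.7
```

```bash
cat > m.py <<'E'
from h import *
import sys
from scipy.spatial.transform import Rotation as Ro
tag=sys.argv[1]
for n in ['top','side']:
    s,d=snap(n,n+tag); P=world(d); hsv=cv2.cvtColor(d['pixels'],cv2.COLOR_RGB2HSV)
    X,Y,Z=P[...,0],P[...,1],P[...,2]
    m=(d['range_z']>0)&(hsv[...,0]>100)&(hsv[...,0]<125)&(hsv[...,1]>110)&(Z>45)&(Z<115)&(X>250)&(X<650)&(Y<120)&(Y>-300)
    q=P[m];print(n,m.sum(),'plate z',np.percentile(q[:,2],[2,50,98]).round(1)); print(cv2.minAreaRect(q[:,:2].astype(np.float32)))
    pts=cv2.boxPoints(cv2.minAreaRect(q[:,:2].astype(np.float32)));print(pts.round(1).tolist())
s=robot.state();print(s['time_s'],s['position'],s['tcp_rot'],s['ft_force'])
E
python3 m.py 2
```

```text
top 203 plate z [69.8 82.2 85.1]
((361.4922180175781, -96.00154113769531), (7.529191493988037, 176.20826721191406), 4.150780200958252)
[[351.3999938964844, -8.399999618530273], [364.1000061035156, -184.10000610351562], [371.6000061035156, -183.60000610351562], [358.8999938964844, -7.900000095367432]]
side 574 plate z [61.  84.5 87.3]
((374.4045715332031, -98.89183807373047), (35.67306137084961, 178.58514404296875), 4.212634086608887)
[[350.1000061035156, -11.199999809265137], [363.20001220703125, -189.3000030517578], [398.79998779296875, -186.60000610351562], [385.6000061035156, -8.5]]
10.05 [436.05558039 -91.90170986 100.17757886] [-1.09817579e-04  9.99368280e-01  3.55379920e-02 -2.83551214e-04] [ 0.47471749  0.57533535 -1.90620594]
```

View pics/side2.png

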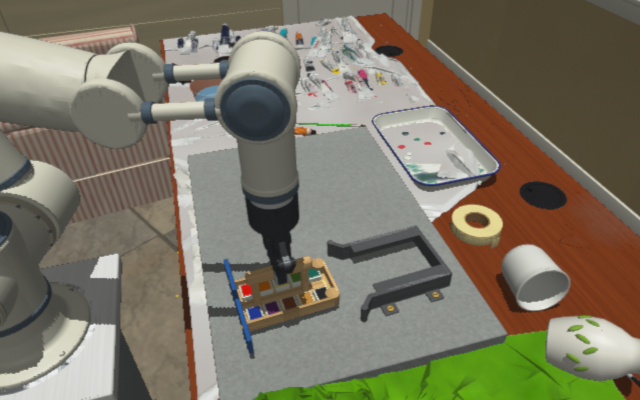

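View pics/top2.png

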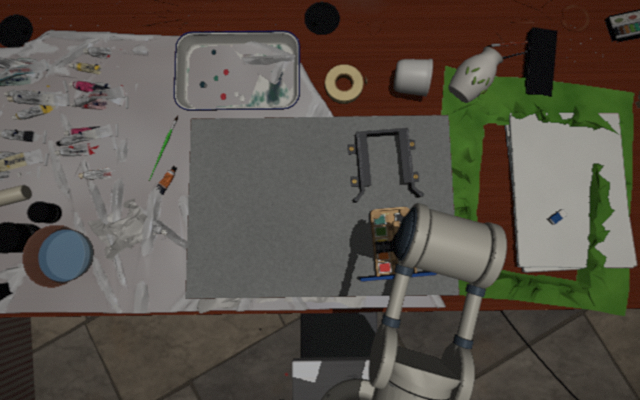

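The side view shows the tray now nose-first toward the rails and lined up: plate yaw 4.15°, rails about 4.0°. It is about 13 mm above the board, so I'll lower it.

>>> drive_tool([
  {"slide": [0, 0, 8], "yaw": 0, "hand": 1},
  {"slide": [0, 0, 4], "yaw": 0, "hand": 1},
  {"slide": [0, 0, 1], "yaw": 0, "hand": 1},
  {"slide": [0, 0, 0], "yaw": 0, "hand": 1},
])

```text
time_s: 10.45
position: [435.9, -92.3, 87.1]
tcp_rot: [-0.0, 0.999, 0.035, -0.0]
ft_force: [-0.4, 0.2, -2.0]
finger_gap: 15.1
```

>>> drive_tool([
  {"slide": [0, 0, 1], "yaw": 0, "hand": 1},
  {"slide": [0, 0, 0], "yaw": 0, "hand": 1},
])

```text
time_s: 10.65
position: [436.1, -92.4, 86.4]
tcp_rot: [0.0, 0.999, 0.035, 0.0]
ft_force: [0.8, 0.5, -1.6]
finger_gap: 15.2
```

>>> drive_tool([
  {"slide": [0, 0, 0.5], "yaw": 0, "hand": 1},
  {"slide": [0, 0, 0], "yaw": 0, "hand": 1},
])

```text
time_s: 10.85
position: [436.1, -92.4, 85.9]
tcp_rot: [0.0, 0.999, 0.035, 0.0]
ft_force: [0.6, 0.6, -1.3]
finger_gap: 15.1
```

>>> drive_tool([
  {"slide": [0, 0, 0.6], "yaw": 0, "hand": 1},
  {"slide": [0, 0, 0], "yaw": 0, "hand": 1},
])

```text
time_s: 11.05
position: [436.1, -92.4, 85.8]
tcp_rot: [0.0, 0.999, 0.035, 0.0]
ft_force: [-2.4, 1.4, 1.2]
finger_gap: 15.1
```

>>> drive_tool([
  {"slide": [0, 0, 0.4], "yaw": 0, "hand": 1},
  {"slide": [0, 0, 0], "yaw": 0, "hand": 1},
])

```text
time_s: 11.25
position: [436.1, -92.4, 85.8]
tcp_rot: [0.0, 0.999, 0.035, 0.0]
ft_force: [-2.9, 1.3, 6.0]
finger_gap: 15.3
```

It is on the board now. I'll ease off slightly and slide it in.

>>> drive_tool([
  {"slide": [5, 0, -0.4], "yaw": 0, "hand": 1},
  {"slide": [10, 0, 0], "yaw": 0, "hand": 1},
  {"slide": [10, 0, 0], "yaw": 0, "hand": 1},
  {"slide": [10, 0, 0], "yaw": 0, "hand": 1},
  {"slide": [10, 0, 0], "yaw": 0, "hand": 1},
  {"slide": [5, 0, 0], "yaw": 0, "hand": 1},
  {"slide": [0, 0, 0], "yaw": 0, "hand": 1},
])

```text
time_s: 11.95
position: [487.7, -89.0, 85.8]
tcp_rot: [0.0, 0.999, 0.035, 0.001]
ft_force: [-0.2, -0.1, 5.3]
finger_gap: 15.2
```

```bash
python3 m.py 3; python3 -c "
import cv2
a=cv2.imread('pics/side3.png')[200:360,200:480];cv2.imwrite('pics/c3.png',cv2.resize(a,None,fx=2.8,fy=2.8))"
```

```text
top 180 plate z [48.8 70.1 73.1]
((425.30572509765625, -92.69999694824219), (29.767799377441406, 178.1536102294922), 4.086175918579102)
[[404.1000061035156, -4.900000095367432], [416.79998779296875, -182.60000610351562], [446.5, -180.5], [433.79998779296875, -2.799999952316284]]
side 607 plate z [49.2 70.9 73.8]
((426.7025451660156, -95.41741180419922), (36.64720153808594, 178.7727508544922), 4.133211135864258)
[[402.0, -7.599999904632568], [414.8999938964844, -185.89999389648438], [451.3999938964844, -183.3000030517578], [438.5, -4.900000095367432]]
12.05 [487.72035375 -88.99760971  85.76104565] [2.82297743e-04 9.99386881e-01 3.49871690e-02 1.29630024e-03] [ 0.64082489 -0.17478126  4.18696722]
```

View pics/c3.png

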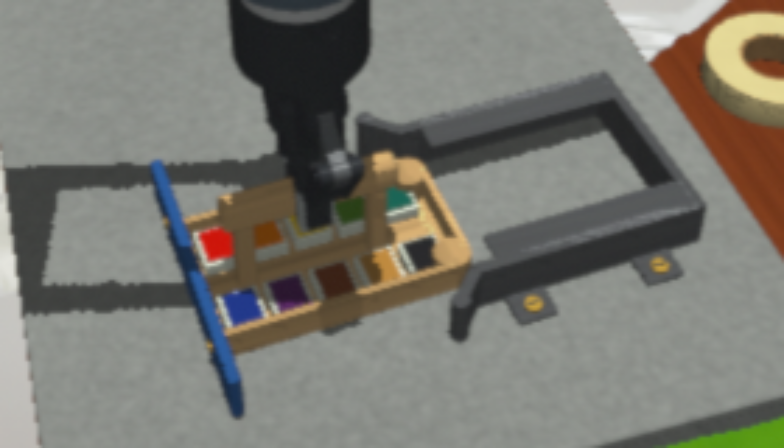

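The nose is between the flares and centred. Continuing in.

>>> drive_tool([
  {"slide": [5, 0, 0], "yaw": 0, "hand": 1},
  {"slide": [10, 0, 0], "yaw": 0, "hand": 1},
  {"slide": [10, 0, 0], "yaw": 0, "hand": 1},
  {"slide": [10, 0, 0], "yaw": 0, "hand": 1},
  {"slide": [5, 0, 0], "yaw": 0, "hand": 1},
  {"slide": [0, 0, 0], "yaw": 0, "hand": 1},
])

```text
time_s: 12.65
position: [527.1, -86.2, 85.8]
tcp_rot: [0.0, 0.999, 0.035, 0.001]
ft_force: [-0.8, -0.0, 6.3]
finger_gap: 15.3
```

>>> drive_tool([
  {"slide": [5, 0, 0], "yaw": 0, "hand": 1},
  {"slide": [10, 0, 0], "yaw": 0, "hand": 1},
  {"slide": [10, 0, 0], "yaw": 0, "hand": 1},
  {"slide": [10, 0, 0], "yaw": 0, "hand": 1},
  {"slide": [5, 0, 0], "yaw": 0, "hand": 1},
  {"slide": [0, 0, 0], "yaw": 0, "hand": 1},
])

```text
time_s: 13.25
position: [567.0, -83.4, 85.8]
tcp_rot: [0.0, 0.999, 0.035, 0.001]
ft_force: [-1.7, -0.9, 5.9]
finger_gap: 15.3
```

```bash
python3 m.py 4; python3 -c "
import cv2
a=cv2.imread('pics/side4.png')[180:360,200:480];cv2.imwrite('pics/c4.png',cv2.resize(a,None,fx=2.8,fy=2.8))"
```

```text
top 198 plate z [47.4 69.5 73.5]
((505.6890563964844, -86.90989685058594), (33.200923919677734, 177.46473693847656), 4.232804298400879)
[[482.6000061035156, 0.4000000059604645], [495.70001220703125, -176.60000610351562], [528.7999877929688, -174.1999969482422], [515.7000122070312, 2.799999952316284]]
side 710 plate z [48.9 69.4 73.8]
((505.6463623046875, -89.84368896484375), (36.873069763183594, 179.9931182861328), 4.2361159324646)
[[480.6000061035156, -1.5], [493.8999938964844, -181.0], [530.7000122070312, -178.1999969482422], [517.4000244140625, 1.2999999523162842]]
13.35 [566.98783765 -83.37821991  85.77799706] [2.38138105e-04 9.99389130e-01 3.49346426e-02 9.38847632e-04] [-0.28927995 -0.75725957  6.01867161]
```

View pics/c4.png

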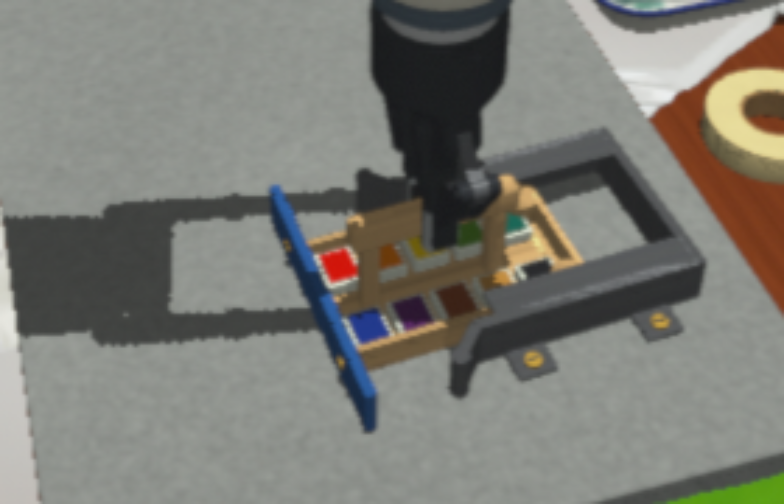

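The tray is inside under the lips and sliding freely, with about 49 mm left.

>>> drive_tool([
  {"slide": [5, 0, 0], "yaw": 0, "hand": 1},
  {"slide": [10, 0, 0], "yaw": 0, "hand": 1},
  {"slide": [10, 0, 0], "yaw": 0, "hand": 1},
  {"slide": [10, 0, 0], "yaw": 0, "hand": 1},
  {"slide": [5, 0, 0], "yaw": 0, "hand": 1},
  {"slide": [2, 0, 0], "yaw": 0, "hand": 1},
  {"slide": [0, 0, 0], "yaw": 0, "hand": 1},
])

```text
time_s: 14.05
position: [608.4, -80.4, 85.8]
tcp_rot: [0.0, 0.999, 0.035, 0.0]
ft_force: [-4.0, -0.3, 6.9]
finger_gap: 15.1
```

>>> drive_tool([
  {"slide": [1.5, 0, 0], "yaw": 0, "hand": 1},
  {"slide": [1.5, 0, 0], "yaw": 0, "hand": 1},
  {"slide": [0, 0, 0], "yaw": 0, "hand": 1},
])

```text
time_s: 14.35
position: [611.0, -80.3, 85.8]
tcp_rot: [0.0, 0.999, 0.035, -0.0]
ft_force: [-4.8, 0.1, 8.2]
finger_gap: 14.8
```

>>> drive_tool([
  {"slide": [1, 0, 0], "yaw": 0, "hand": 1},
  {"slide": [1, 0, 0], "yaw": 0, "hand": 1},
  {"slide": [0, 0, 0], "yaw": 0, "hand": 1},
])

```text
time_s: 14.65
position: [612.9, -80.1, 85.8]
tcp_rot: [0.0, 0.999, 0.035, -0.0]
ft_force: [-5.0, 0.5, 7.5]
finger_gap: 15.1
```

>>> drive_tool([
  {"slide": [1, 0, 0], "yaw": 0, "hand": 1},
  {"slide": [1, 0, 0], "yaw": 0, "hand": 1},
  {"slide": [0, 0, 0], "yaw": 0, "hand": 1},
])

```text
time_s: 14.95
position: [614.9, -80.0, 85.8]
tcp_rot: [0.0, 0.999, 0.035, -0.0]
ft_force: [-4.8, -1.0, 6.9]
finger_gap: 15.1
```

>>> drive_tool([
  {"slide": [1, 0, 0], "yaw": 0, "hand": 1},
  {"slide": [0, 0, 0], "yaw": 0, "hand": 1},
])

```text
time_s: 15.15
position: [615.8, -80.0, 85.8]
tcp_rot: [0.0, 0.999, 0.035, -0.0]
ft_force: [-5.9, 0.0, 7.0]
finger_gap: 15.1
```

>>> drive_tool([
  {"slide": [1, 0, 0], "yaw": 0, "hand": 1},
  {"slide": [0, 0, 0], "yaw": 0, "hand": 1},
])

```text
time_s: 15.35
position: [615.8, -80.0, 85.8]
tcp_rot: [0.0, 0.999, 0.035, -0.001]
ft_force: [-9.4, -0.9, 10.1]
finger_gap: 14.9
```

>>> drive_tool([
  {"slide": [1, 0, 0], "yaw": 0, "hand": 1},
  {"slide": [0, 0, 0], "yaw": 0, "hand": 1},
])

```text
time_s: 15.55
position: [615.9, -80.0, 85.8]
tcp_rot: [0.0, 0.999, 0.035, -0.002]
ft_force: [-14.0, -0.8, 12.1]
finger_gap: 15.4
```

It has stopped at x≈615.9, the predicted home, with the push force rising. One more small push, then a look.

>>> drive_tool([
  {"slide": [1.5, 0, 0], "yaw": 0, "hand": 1},
  {"slide": [0, 0, 0], "yaw": 0, "hand": 1},
])

```text
time_s: 15.75
position: [616.1, -80.1, 85.8]
tcp_rot: [0.0, 0.999, 0.034, -0.004]
ft_force: [-20.2, -1.0, 14.0]
finger_gap: 14.8
```

```bash
python3 m.py 5; python3 -c "
import cv2
a=cv2.imread('pics/side5.png')[180:360,200:480];cv2.imwrite('pics/c5.png',cv2.resize(a,None,fx=2.8,fy=2.8))"
```

```text
top 226 plate z [47.6 68.9 72.9]
((554.5281982421875, -84.44416046142578), (32.857913970947266, 176.60877990722656), 3.781525135040283)
[[532.2999877929688, 2.5999999046325684], [544.0, -173.60000610351562], [576.7000122070312, -171.5], [565.0999755859375, 4.800000190734863]]
side 798 plate z [47.9 67.5 73.6]
((554.1337890625, -86.889892578125), (35.660186767578125, 178.68089294433594), 3.9001965522766113)
[[530.2999877929688, 1.0], [542.4000244140625, -177.1999969482422], [578.0, -174.8000030517578], [565.7999877929688, 3.5]]
15.85 [616.07780121 -80.15482208  85.7679515 ] [ 1.97715308e-04  9.99402969e-01  3.43123930e-02 -4.04045273e-03] [-19.56163693  -0.33570885  14.11072057]
```

View pics/c5.png

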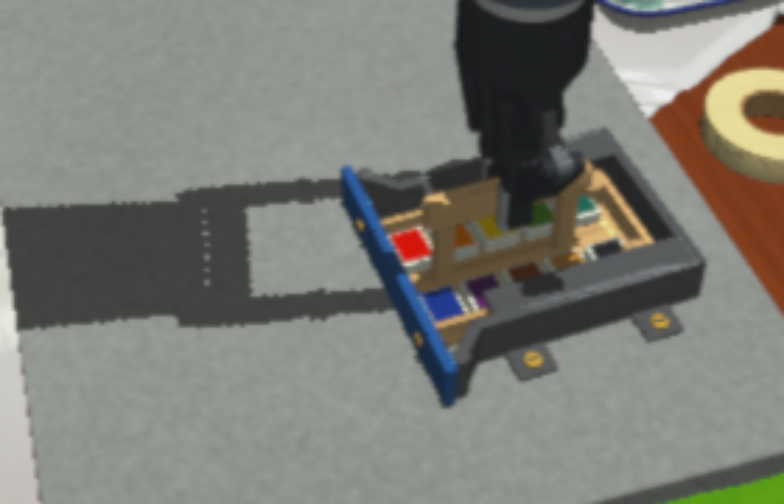

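The plate sits on both rail tips and its yaw matches the rails. I'll relax the push, then open.

>>> drive_tool([
  {"slide": [-1.5, 0, -0.3], "yaw": 0, "hand": 1},
  {"slide": [-1, 0, -0.2], "yaw": 0, "hand": 1},
  {"slide": [0, 0, 0], "yaw": 0, "hand": 1},
])

```text
time_s: 16.15
position: [616.1, -80.2, 85.8]
tcp_rot: [0.0, 0.999, 0.034, -0.001]
ft_force: [-6.5, -1.1, 6.9]
finger_gap: 14.9
```

>>> drive_tool([
  {"slide": [0, 0, 0], "yaw": 0, "hand": 0.7},
  {"slide": [0, 0, 0], "yaw": 0, "hand": 0.5},
  {"slide": [0, 0, 0], "yaw": 0, "hand": 0.2},
  {"slide": [0, 0, 0], "yaw": 0, "hand": 0},
  {"slide": [0, 0, 0], "yaw": 0, "hand": 0},
  {"slide": [0, 0, 0], "yaw": 0, "hand": 0},
  {"slide": [0, 0, 0], "yaw": 0, "hand": 0},
  {"slide": [0, 0, 0], "yaw": 0, "hand": 0},
])

```text
time_s: 16.95
position: [616.6, -79.8, 85.7]
tcp_rot: [-0.0, 0.999, 0.035, 0.0]
ft_force: [-0.6, -0.6, 0.2]
finger_gap: 85.4
```

>>> drive_tool([
  {"slide": [0, 0, -5], "yaw": 0, "hand": 0},
  {"slide": [0, 0, -15], "yaw": 0, "hand": 0},
  {"slide": [0, 0, -30], "yaw": 0, "hand": 0},
  {"slide": [0, 0, -40], "yaw": 0, "hand": 0},
  {"slide": [-40, 0, -20], "yaw": 0, "hand": 0},
  {"slide": [-40, -20, 0], "yaw": 0, "hand": 0},
  {"slide": [-30, -40, 0], "yaw": 0, "hand": 0},
  {"slide": [0, -45, 0], "yaw": 0, "hand": 0},
  {"slide": [0, -45, 0], "yaw": 0, "hand": 0},
  {"slide": [0, -45, 0], "yaw": 0, "hand": 0},
])

```text
time_s: 17.95
position: [492.9, 108.5, 197.9]
tcp_rot: [-0.0, 0.999, 0.034, 0.002]
ft_force: [1.2, 0.3, 0.3]
finger_gap: 85.7
```

>>> drive_tool([
  {"slide": [0, -40, 0], "yaw": 0, "hand": 0},
  {"slide": [0, -30, 0], "yaw": 0, "hand": 0},
  {"slide": [0, 0, 0], "yaw": 0, "hand": 0},
])

```text
time_s: 18.25
position: [487.8, 180.3, 197.3]
tcp_rot: [-0.001, 0.999, 0.037, 0.001]
ft_force: [-0.3, -0.9, 0.0]
finger_gap: 85.6
```

```bash
python3 m.py 6; python3 -c "
import cv2,numpy as np
a=cv2.imread('pics/side6.png')[190:350,280:480];b=cv2.imread('pics/top6.png')[115:215,325:450]
cv2.imwrite('pics/c6.png',np.hstack([cv2.resize(a,(400,320)),cv2.resize(b,(400,320))]))"
```

```text
top 274 plate z [47.1 69.  72.5]
((554.3743896484375, -84.64879608154297), (33.05229949951172, 177.2353057861328), 3.7773897647857666)
[[532.0, 2.700000047683716], [543.7000122070312, -174.1999969482422], [576.7000122070312, -172.0], [565.0, 4.900000095367432]]
side 784 plate z [48.3 67.7 73.6]
((554.4965209960938, -86.58145904541016), (36.699893951416016, 179.25889587402344), 3.5054819583892822)
[[530.7000122070312, 1.7999999523162842], [541.7000122070312, -177.1999969482422], [578.2999877929688, -174.89999389648438], [567.2999877929688, 4.0]]
18.35 [488.43123663 177.26184198 196.89670034] [8.32093806e-05 9.99363535e-01 3.56654220e-02 7.03795692e-04] [ 0.28483505 -1.083198    0.56651307]
```

View pics/c6.png

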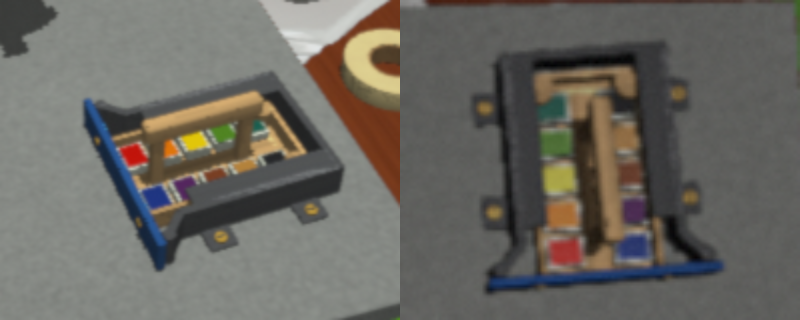

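Both views show the plate flush on both rail tips and the gripper clear. One numeric check of the bar position, then I'll hand in.

```bash
python3 - <<'E'
from h import *
for t in ['top6','side6']:
    d=np.load(f'pics/{t}.npz');P=world(d);X,Y,Z=P[...,0],P[...,1],P[...,2]
    m=(d['range_z']>0)&(X>540)&(X<690)&(Y<-20)&(Y>-150)&(Z>98)&(Z<125)
    print(t,cv2.minAreaRect(P[m][:,:2].astype(np.float32)))
s=robot.state();print(s['qd'].round(4),s['ft_force'])
E
```

```text
top6 ((615.155029296875, -80.72705841064453), (108.0034408569336, 17.366241455078125), 3.7336933612823486)
side6 ((614.4927368164062, -82.01490020751953), (109.6772689819336, 17.90888786315918), 2.954770088195801)
[-0.0332 -0.0051  0.0128 -0.0058 -0.0031 -0.0011] [ 0.28483505 -1.083198    0.56651307]
```

```bash
python3 -c "
from cell import robot
print(robot.close_job())"
```

```text
the job is handed in; nothing more can be done
None
```

The tray is fully home in the guide rails, rounded end first, with its blue plate resting against both rail tips. I took it by the bar, lifted it, turned it about 158°, set it on the board and slid it in. I then let go and moved the arm clear. I handed the job in at about 18.4 s of the 48 s allowed.

- **Contact at home:** the tray stopped at x ≈ 616 mm, where I had predicted home. Pushing 3.5 mm further in command only raised the push force, to about 20 N. I eased that off before opening the gripper.
- **Position after release:** the bar centre measures (615.2, -80.7) mm from the top camera and (614.5, -82.0) mm from the side camera. Predicted home was (615.8, -80), and the camera calibration is good to about 2 mm.
- **Small disagreement:** the tray's angle reads 3.5–3.8° from the plate, and 3.7° (top) or 3.0° (side) from the bar. The rails were fitted at 3.7–4.0°. I took this as measurement noise, since both views show the plate flush on both tips.

I left no separate settling pause before handing in, so the arm's joints still showed a slight motion of up to about 0.03 rad/s. The gripper was well clear of the tray by then.

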